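Show the pill jar's label to the talking reader

ROBOT

A 6-joint arm with a two-finger parallel gripper is mounted at the origin on the work surface. World frame = base frame: x ahead of the robot, y to its left, z up, the work surface at z = 0. Lengths are in m, angles in degrees, forces in N, time in s.
With the tool pointing down it reaches from about 0.325 to 0.9 m from the base axis. Payload 3.5 kg.
Tool frame: the origin (TCP) lies midway between the tips of the shut fingers; the grasp point (between the pads) lies 19 mm behind it; y points along the fingers, z is the direction in which the jaws open and shut, and the axes are right-handed (so a half turn about y gives the same grasp; the last joint's range is limited). The gripper opens to 85 mm and grips with 20 to 120 N. Pads are 22 mm wide; open, the fingers measure 114 mm over their backs; the gripper's body (76 mm by 85 mm) begins 54 mm behind the grasp point. The pads swing forward as they close: fully open they stand 13 mm farther back than shut.
Start: joints at [-82.185, 15.837, -1.513, 72.651, 0, 84.076], TCP at [0.148, -0.607, 0.231] pointing down, gripper open.
Joint ranges: [-178.77, 178.77], [-48.84, 107.48], [-61.69, 71.31], [-111.58, 123.2], [-90, 87.43], [-180, 180]. Speed limits (degrees/s): [147.25, 147.25, 180, 180, 180, 180].

INTERFACE

Orientations are given as a 3x3 rotation matrix whose columns are the frame's x, y, z axes.
In Python, from station import * gives the robot as it stands.
- The arm moves only by the tool send_rows, never from a script. Its argument "commands" is a list that holds one entry, the list of rows, each a list of 4 numbers: the shift along the tool's x, y, z in m, then the turn about the tool's y in rad. In form: [[[x, y, z, spin], ...]]. A call has 1 to 5 rows; each row shifts and turns the commanded pose from where the row before left it, along the tool's axes as they then stand; what a row does not reach is not made up. A row lasts 1/12 s, in which the tool goes at most 41.7 mm and 7.16 degrees, less where a joint would pass 70% of its speed; a pose out of reach is approached as far as the arm can. A call is refused whole if a number of a shift passes 0.0417 or a number of a turn 0.125, either way. A call with a gripper value outside its range is refused whole. "grip" is the gripper command: -1 is fully open, 1 is shut, values between are in proportion, set as the call begins (left out, the last holds). The fingers move at their own pace and stop on an object; the grip force is fixed at half the most. Time passes only in rows, so rows that do not move let the fingers close. It gives the time, the measured TCP pose, the force and the opening at its end, in the units of the state.
- get_state(): the state, without advancing time (a new reading comes with each control period).
- camera(name): name is "scene" or "top" or "wrist"; returns the picture (420x560x3 uint8, red, green, blue); there is no depth.
- calibration(name): a dict with "intrinsics" (3x3 intrinsics, pixels), "xyz" and "rotation" of the camera in the world; the wrist camera has in their place "tool_from_camera" (4x4, takes a point from camera to tool coordinates, whose origin is the TCP and whose axes are the tool frame's). Camera axes: x right, y down, z forward; pixel columns grow to the right and rows downward; lengths in m; the calibration is good to about 2 mm. A picture is of the moment at which its call begins: read the wrist's pose just before it. calibration takes no time and is no camera call.
- sign_off(): hands the job in, once; it reports no verdict.
Trained networks look in the newest picture that a camera, given by its name, has taken for a name from the list of things; names that differ only in an ending like _2 or _b are one class to them, and where a whole thing is asked for, a point or a joint stands for the part that bears it (a point fixed in the world has none). Each returns a list of dicts, best first, with "conf" (0 to 1); they miss things now and then, are a little off and sometimes report something else, mostly with a low value. They report only what shows in the picture. A call takes as long as a camera call.
- look_for(target, camera): "pixel" ([row, column] in pixels, amid what is visible of it).
- cut_out(target, camera): "region" (420x560 bool, what is visible of it) and "pixel" ([row, column] in pixels, amid what is visible of it).
The state is a dict: "time_s": time; "qpos": joint angles; "qvel": joint speeds; "effort": joint torques, N m; "eef_pos": TCP position; "orientation": TCP orientation; "force": force on the tool from outside, world axes, zero at the start; "wrist_torque": the same for the moment, N m; "opening": finger opening in m.
Only numpy, scipy, OpenCV 4.12 (cv2) and the standard library are available. Lean on these libraries where they do the work, as an engineer would, in place of code of your own. Each camera call takes 0.05 s, during which the arm holds its last target. There are 200 camera calls.

TASK

Turn the amber pill jar so that its blue label faces the reader's black window, and push it snugly home into the corner between the window face and the metal side fence, pressing firmly enough to feel both faces push back at the same time for a moment (a steady push of about 8 N on each, never above 20 N). Then let go and leave the jar standing upright on the dresser there, flush against both faces with the label square to the window. Leave all the other things where they stand and never tip the jar over.

Things in the scene. Friction and masses are not known exactly. Their poses are not given: they have to be found in the camera images.
- jar: amber-orange pill jar, cylinder of diameter 52 mm up to 88 mm, then a white cap of diameter 49 mm up to 100 mm (above the table); 0.1 to 0.25 kg; its smooth underside slides easily on the dresser. Origin: centre of its underside; z up; x points out through the middle of the blue label, and a blue stripe on top of the cap runs from the centre towards the label
- jar_label (a point): middle of the blue label (36 mm wide, 44 mm high) on the jar's side, 26 mm from the jar's axis, 36 mm above its underside
- cradle: fixed black rubber foot under the label reader, 8 mm high; origin at table height under the reader, axes as those of the window: x points into the window (square to its face), y to the fence, z up
- reader: fixed white label reader, a block 60 mm deep (x), 76 mm wide (y), top 60 mm above the table; its flat front face at x = -30 mm holds a black window and spans y = -50 to +26 mm; blue arrow on its top points to the window. Origin and axes those of the cradle
- window (a point): middle of the black window on the reader's front face, 36 mm above the table; x points into the reader (from the jar to the block), y towards the fence, z up. The inner face of the fence is at y = +26 mm, so a jar flush in the corner has its axis at x = -26, y = 0 mm in this frame
- fence: fixed aluminium side fence, 10 mm thick, 60 mm high, square to the window face; its inner face is at y = +26 mm and reaches 65 mm out in front of the reader's face. Origin and axes those of the cradle
- vitamins: bystander: green vitamin jar with white cap and no label, diameter 54 mm, 80 mm high, origin at its underside
- angel: bystander: white ceramic angel figurine, 60 mm wide, 118 mm high, origin at its underside
- votive: bystander: empty red glass votive cup, diameter 64 mm, 65 mm high, origin at its underside
- dispenser: bystander: white plastic pill dispenser, 60 x 60 mm, about 75 mm high with its blue push button on top, origin at its underside
- crucifix: bystander: silver aluminium crucifix on a foot of 70 x 90 mm, 190 mm high, origin at its underside
- glasses_case: bystander: blue glasses case, 65 x 160 x 38 mm, origin at its underside

How it is judged:
By the outcome, as a careful person would: the job done as asked, in the order asked, and still so for the second after the job is handed in, with the robot touching nothing.
It also fails if it takes over 58 s, if anything falls off the work surface, if the arm or the gripper's body presses on something with over 40 N, if the wrist force passes 120 N, or if a joint passes its speed limit or range.

## Working session

There is one attempt and no reset: what is moved stays moved. The work goes in short steps, Python scripts to look and compute and a tool call to move; the robot and the scene stay as the last step left them, time stands still between calls to the robot, and variables do not carry over. Pictures are saved under pics/ and viewed, about 8 in all and at most 12, crops included, and the job is handed in when it is done.

Besides the shell and the picture viewer there is one more tool, called after "Request:" as name(argument=value, ...) on one line, values as JSON. send_rows: Moves the arm, as the interface text tells. Its arguments: {"type":"object","properties":{"commands":{"type":"array"},"grip":{"type":"number"}},"required":["commands"]}

```bash
ls; mkdir -p pics
python3 - <<'E'
from station import *
import cv2, numpy as np
a=camera("scene");b=camera("top")
cv2.imwrite("pics/s0.png",cv2.cvtColor(a,6-2));cv2.imwrite("pics/t0.png",cv2.cvtColor(b,4))
for n in("scene","top","wrist"):print(n,calibration(n))
print(get_state())
E
```

```text
pics
scene {'intrinsics': array([[407.33989928,   0.        , 282.23583422],
       [  0.        , 407.33989928, 212.51957287],
       [  0.        ,   0.        ,   1.        ]]), 'xyz': array([1.29767885, 0.52385842, 0.7702214 ]), 'rotation': array([[-0.51424772,  0.57878121, -0.63289935],
       [ 0.85754374,  0.33584823, -0.38964689],
       [-0.01296217, -0.7431139 , -0.66903939]])}
top {'intrinsics': array([[533.07065392,   0.        , 277.91143207],
       [  0.        , 533.07065392, 212.52711458],
       [  0.        ,   0.        ,   1.        ]]), 'xyz': array([0.45172053, 0.06983111, 1.2801792 ]), 'rotation': array([[ 0.02832077, -0.99130225,  0.12852149],
       [-0.99959101, -0.02757511,  0.0075779 ],
       [-0.003968  , -0.12868354, -0.99167777]])}
wrist {'intrinsics': array([[327.0069246 ,   0.        , 278.088656  ],
       [  0.        , 327.0069246 , 212.15120456],
       [  0.        ,   0.        ,   1.        ]]), 'tool_from_camera': array([[-6.56598114e-04,  9.62069488e-01,  2.72803719e-01,
        -6.95990658e-02],
       [ 1.53964937e-04, -2.72803678e-01,  9
[... 292 characters left out ...]
0,  7.26489829e+01,
       -4.55917613e-04,  8.40757903e+01]), 'qvel': array([-0.02063755,  0.05667652,  0.24823774,  0.06188059, -0.01801951,
        0.03173918]), 'effort': array([ 1.07555032e-03, -4.46705282e+01,  2.96130306e+01,  8.39165499e-03,
       -6.01452643e-05, -4.95659449e-06]), 'eef_pos': array([ 0.14834028, -0.60642717,  0.23025961]), 'orientation': array([[-9.71384565e-01, -2.78296012e-04,  2.37511998e-01],
       [-2.37512079e-01,  1.96900216e-03, -9.71382590e-01],
       [-1.97329736e-04, -9.99998023e-01, -1.97875697e-03]]), 'force': array([-0.5845655 ,  0.67716178,  0.31329913]), 'wrist_torque': array([ 0.00029358, -0.01153446, -0.04022136]), 'opening': 0.0853643901191719}
```

View pics/t0.png

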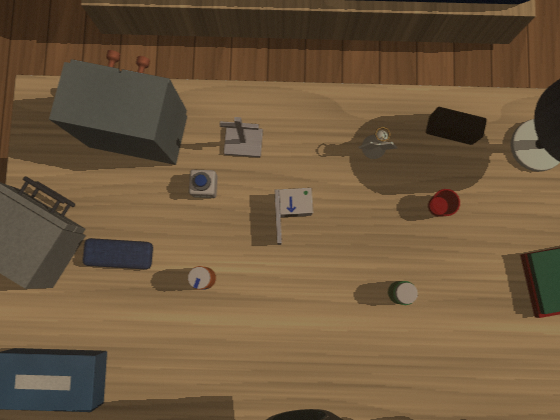

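View pics/s0.png

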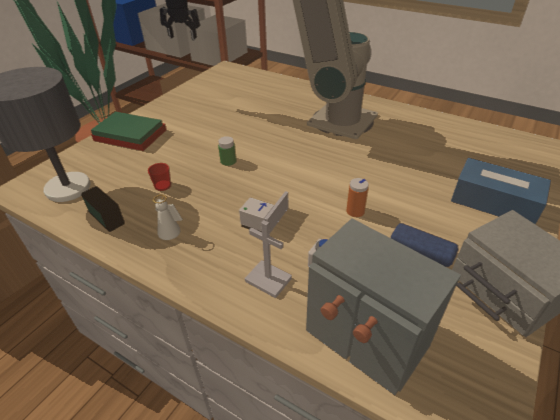

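The top view shows the jar at (278,200) with its stripe pointing down-left, and the reader at (202,295) with its arrow pointing down, towards the robot. The fence is the strip at column 279, rows 190–243. The scene view agrees. Next I'll measure from an enlarged crop.

```bash
cat > h.py <<'E'
from station import *
import cv2, numpy as np
def ray(name,px,z):
    c=calibration(name);K=c["intrinsics"]
    if name=="wrist":
        s=get_state();T=np.eye(4);T[:3,:3]=s["orientation"];T[:3,3]=s["eef_pos"];M=T@c["tool_from_camera"];R,p=M[:3,:3],M[:3,3]
    else:R,p=c["rotation"],c["xyz"]
    d=R@np.linalg.inv(K)@np.array([px[1],px[0],1.]);return p+d*(z-p[2])/d[2]
E
python3 - <<'E'
from h import *
a=camera("top")
for t,z in(("jar",.05),("reader",.03),("fence",.03),("window",.036),("jar_label",.036)):
    for r in look_for(t,"top")[:2]:print(t,r["conf"],r["pixel"],ray("top",r["pixel"],z))
b=cv2.cvtColor(a,4)
c=np.hstack([cv2.resize(b[255:305,170:230],None,fx=6.5,fy=6.5,interpolation=2),cv2.resize(b[180:250,265:325],None,fx=6.5,fy=6.5,interpolation=2)[:325]]) if 0 else None
A=cv2.resize(b[260:300,180:222],None,fx=9,fy=9,interpolation=2);B=cv2.resize(b[182:248,268:318],None,fx=8,fy=8,interpolation=2)
o=np.zeros((528,790,3),np.uint8);o[:A.shape[0],:A.shape[1]]=A;o[:528,385:785]=B
cv2.imwrite("pics/c1.png",o)
E
```

```text
jar 0.58 [276.7, 203.7] [0.45812727 0.24509925 0.05      ]
reader 0.56 [199.0, 295.0] [0.64721936 0.03977476 0.03      ]
fence 0.5 [215.4, 278.6] [0.60694553 0.07756381 0.03      ]
window 0.8 [202.3, 293.4] [0.63830232 0.04350119 0.036     ]
window 0.45 [203.5, 292.3] [0.63537019 0.04602393 0.036     ]
jar_label 0.78 [280.5, 200.8] [0.44927771 0.25340888 0.036     ]
jar_label 0.64 [204.7, 293.2] [0.63257056 0.04383189 0.036     ]
```

View pics/c1.png

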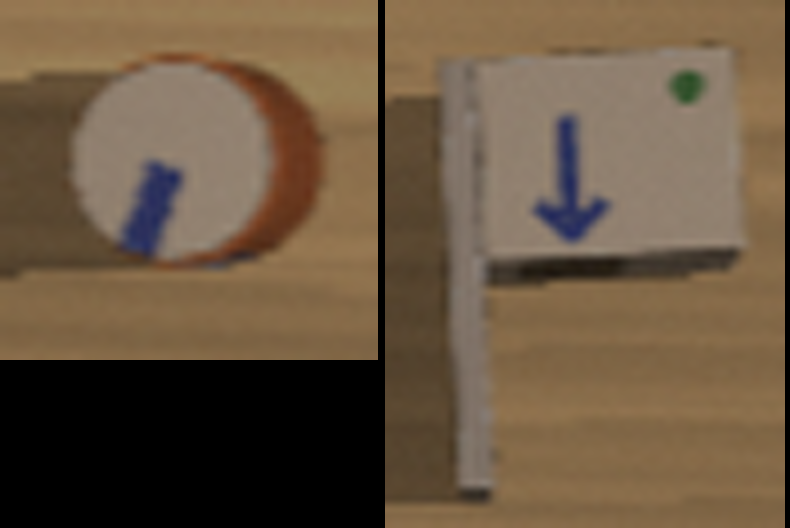

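The left half shows the cap centre at about (277.3,198.8) with the stripe end at (287,194.8). The right half shows the reader top's front edge from crop (486,258) to (740,250), and the fence's near end at about (490,490).

Run:
```python
from h import *
J=lambda x,y:ray("top",((y+.5)/9+259.5,(x+.5)/9+179.5),.1)
R=lambda x,y:ray("top",((y+.5)/8+181.5,(x-384.5)/8+267.5),.06)
yw=lambda v:np.degrees(np.arctan2(v[1],v[0]))
c=J(173,160);print("jar",c,[yw(J(137,248)-J(*p)) for p in((173,160),(168,165))])
fr,fl,br,bl=R(740,250),R(486,258),R(730,48),R(480,62)
print(fr,fl,br,bl,"yaw",yw(fl-fr)-90,yw(bl-br)-90,yw(br-fr),"arrow",yw(R(566,118)-R(572,238)))
f1,f2=R(492,490),R(486,258);print("fence",f1,yw(f2-f1),np.linalg.norm(f2-f1),np.linalg.norm(fl-fr),np.linalg.norm(br-fr))
```

```text
jar [0.45617894 0.24873788 0.1       ] [np.float64(160.15692484266287), np.float64(161.96304715354472)]
[0.61137522 0.0006535  0.06      ] [0.60701228 0.07382056 0.06      ] [0.67039491 0.00474264 0.06      ] [0.66427156 0.07715297 0.06      ] yaw 3.412501042648529 4.833694897648542 3.963369822976423 arrow 4.280640605159858
fence [0.54010415 0.07024262 0.06      ] 3.0610027853999817 0.06700372410270972 0.07329703171815424 0.05916117872748984
```

Request:
send_rows(commands=[[[-0.026, 0, -0.0215, 0], [-0.026, 0, -0.0215, 0], [-0.026, 0, -0.0215, 0], [-0.026, 0, -0.0215, 0], [-0.026, 0, -0.0215, 0]]], grip=-1)

```text
time_s: 0.82
eef_pos: [0.2498, -0.4706, 0.2314]
orientation: [[-0.972, 0.0, 0.237], [-0.237, -0.0, -0.972], [-0.0, -1.0, 0.0]]
force: [0.1, -0.7, 0.1]
opening: 0.0853
```

Request:
send_rows(commands=[[[-0.026, 0, -0.0215, 0], [-0.026, 0, -0.0215, 0], [-0.026, 0, -0.0215, 0], [-0.026, 0, -0.0215, 0], [-0.026, 0, -0.0215, 0]]])

```text
time_s: 1.23
eef_pos: [0.3507, -0.3351, 0.2316]
orientation: [[-0.971, 0.0, 0.237], [-0.237, -0.001, -0.971], [-0.0, -1.0, 0.001]]
force: [0.8, -1.0, -0.2]
opening: 0.0852
```

Request:
send_rows(commands=[[[-0.026, 0, -0.0215, 0], [-0.026, 0, -0.0215, 0], [-0.026, 0, -0.0215, 0], [-0.026, 0, -0.0215, 0], [-0.026, 0, -0.0215, 0]]])

```text
time_s: 1.65
eef_pos: [0.4515, -0.1997, 0.2316]
orientation: [[-0.971, 0.001, 0.238], [-0.238, -0.0, -0.971], [-0.001, -1.0, 0.001]]
force: [0.3, -1.4, -0.0]
opening: 0.0854
```

Request:
send_rows(commands=[[[-0.0075, 0, -0.029, 0], [-0.0075, 0, -0.029, 0], [-0.0075, 0, -0.029, 0], [-0.0075, 0, -0.029, 0], [-0.0075, 0, -0.029, 0]]])

```text
time_s: 2.07
eef_pos: [0.4526, -0.0501, 0.2315]
orientation: [[-0.971, 0.001, 0.237], [-0.237, -0.0, -0.971], [-0.001, -1.0, 0.0]]
force: [0.3, -0.4, -0.2]
opening: 0.0856
```

Request:
send_rows(commands=[[[-0.0075, 0, -0.029, 0], [-0.0075, 0, -0.029, 0], [-0.0075, 0, -0.029, 0], [-0.0075, 0, -0.029, 0], [-0.0075, 0, -0.029, 0]]])

```text
time_s: 2.48
eef_pos: [0.4545, 0.0998, 0.2316]
orientation: [[-0.971, 0.001, 0.238], [-0.238, 0.0, -0.971], [-0.001, -1.0, 0.0]]
force: [0.7, 0.9, -0.2]
opening: 0.0853
```

Request:
send_rows(commands=[[[0, 0, 0, 0.112], [0, 0, 0, 0.112], [0, 0, 0, 0.112], [0, 0, 0, 0.112], [0, 0, 0, 0.112]]])

```text
time_s: 2.9
eef_pos: [0.4455, -0.0008, 0.2317]
orientation: [[-0.981, 0.004, -0.196], [0.195, 0.077, -0.978], [0.011, -0.997, -0.076]]
force: [-0.1, -0.6, -0.4]
opening: 0.0856
```

Request:
send_rows(commands=[[[0, 0, 0, -0.12], [0, 0, 0, -0.12], [0, 0, 0, -0.12]]])

```text
time_s: 3.15
eef_pos: [0.4451, -0.0011, 0.2315]
orientation: [[-0.986, 0.003, 0.168], [-0.167, 0.076, -0.983], [-0.016, -0.997, -0.075]]
force: [0.6, 0.9, 0.2]
opening: 0.0854
```

```bash
python3 -c "
from h import *
s=get_state();print(s['qpos'],s['eef_pos'],s['orientation'])"
```

```text
[-11.33309386  -2.55283073 -22.4544569   70.77991422   4.31696071
 158.97706187] [ 0.4450887  -0.00106653  0.2315389 ] [[-0.9857835   0.00316244  0.16799072]
 [-0.16726657  0.07613702 -0.98296747]
 [-0.01589889 -0.99709235 -0.07452565]]
```

The extra turn ran joint 6 into its upper limit and left the tool tilted by about 4.4°. I'll unwind to the opposite limit, where the mirrored effect should cancel the tilt.

Request:
send_rows(commands=[[[0.0033, -0.0015, 0.0197, 0], [0.0033, -0.0015, 0.0197, 0], [0.0033, -0.0015, 0.0197, 0], [0.0033, -0.0015, 0.0197, 0], [0.0033, -0.0015, 0.0197, 0]]])

```text
time_s: 3.57
eef_pos: [0.4449, -0.1013, 0.2315]
orientation: [[-0.986, 0.003, 0.164], [-0.164, 0.076, -0.984], [-0.016, -0.997, -0.074]]
force: [-0.2, -0.4, -0.7]
opening: 0.0856
```

Request:
send_rows(commands=[[[0, 0, 0, -0.12], [0, 0, 0, -0.12], [0, 0, 0, -0.12], [0, 0, 0, -0.12], [0, 0, 0, -0.12]]])

```text
time_s: 3.98
eef_pos: [0.445, -0.1005, 0.2314]
orientation: [[-0.718, 0.003, 0.697], [-0.694, 0.076, -0.716], [-0.055, -0.997, -0.053]]
force: [-1.1, -0.5, 0.1]
opening: 0.0852
```

Request:
send_rows(commands=[[[0, 0, 0, -0.12], [0, 0, 0, -0.12], [0, 0, 0, -0.12], [0, 0, 0, -0.12], [0, 0, 0, -0.12]]])

```text
time_s: 4.4
eef_pos: [0.445, -0.1003, 0.2314]
orientation: [[-0.199, 0.003, 0.98], [-0.977, 0.076, -0.198], [-0.075, -0.997, -0.012]]
force: [-0.0, 0.5, 0.2]
opening: 0.0856
```

Request:
send_rows(commands=[[[0, 0, 0, -0.12], [0, 0, 0, -0.12], [0, 0, 0, -0.12], [0, 0, 0, -0.12], [0, 0, 0, -0.12]]])

```text
time_s: 4.82
eef_pos: [0.445, -0.1004, 0.2314]
orientation: [[0.389, 0.003, 0.921], [-0.918, 0.076, 0.388], [-0.069, -0.997, 0.032]]
force: [-0.8, -1.0, 0.3]
opening: 0.0855
```

Request:
send_rows(commands=[[[0, 0, 0, -0.12], [0, 0, 0, -0.12], [0, 0, 0, -0.12], [0, 0, 0, -0.12], [0, 0, 0, -0.12]]])

```text
time_s: 5.23
eef_pos: [0.445, -0.1003, 0.2314]
orientation: [[0.842, 0.003, 0.54], [-0.539, 0.076, 0.839], [-0.039, -0.997, 0.066]]
force: [-0.5, 0.1, -0.3]
opening: 0.0851
```

Request:
send_rows(commands=[[[0, 0, 0, -0.12], [0, 0, 0, -0.12], [0, 0, 0, -0.12], [0, 0, 0, -0.12], [0, 0, 0, -0.12]]])

```text
time_s: 5.65
eef_pos: [0.445, -0.1004, 0.2314]
orientation: [[1.0, 0.003, -0.029], [0.029, 0.076, 0.997], [0.005, -0.997, 0.076]]
force: [-0.7, -0.3, 0.4]
opening: 0.0855
```

Request:
send_rows(commands=[[[0, 0, 0, -0.12], [0, 0, 0, -0.12], [0, 0, 0, -0.12], [0, 0, 0, -0.12], [0, 0, 0, -0.12]]])

```text
time_s: 6.07
eef_pos: [0.445, -0.1004, 0.2314]
orientation: [[0.809, 0.003, -0.588], [0.587, 0.076, 0.806], [0.047, -0.997, 0.06]]
force: [-0.2, 0.1, 0.1]
opening: 0.0857
```

Request:
send_rows(commands=[[[0, 0, 0, -0.12], [0, 0, 0, -0.12], [0, 0, 0, -0.12], [0, 0, 0, -0.12], [0, 0, 0, -0.12]]])

```text
time_s: 6.48
eef_pos: [0.445, -0.1003, 0.2314]
orientation: [[0.335, 0.003, -0.942], [0.939, 0.076, 0.334], [0.073, -0.997, 0.023]]
force: [-0.3, 0.6, 0.4]
opening: 0.0853
```

Request:
send_rows(commands=[[[0, 0, 0, -0.12], [0, 0, 0, -0.12], [0, 0, 0, -0.12], [0, 0, 0, -0.12], [0, 0, 0, -0.12]]])

```text
time_s: 6.9
eef_pos: [0.445, -0.1003, 0.2314]
orientation: [[-0.256, 0.003, -0.967], [0.964, 0.076, -0.255], [0.073, -0.997, -0.022]]
force: [0.9, 0.2, -0.1]
opening: 0.0852
```

Request:
send_rows(commands=[[[0, 0, 0, -0.12], [0, 0, 0, -0.12], [0, 0, 0, -0.12], [0, 0, 0, -0.12], [0, 0, 0, -0.12]]])

```text
time_s: 7.32
eef_pos: [0.445, -0.1004, 0.2314]
orientation: [[-0.757, 0.003, -0.654], [0.652, 0.076, -0.754], [0.048, -0.997, -0.059]]
force: [0.1, 1.2, -1.3]
opening: 0.0853
```

```bash
python3 -c "
from h import *
s=get_state();print(s['time_s'],s['qpos'],s['eef_pos'],s['orientation'])"
```

```text
7.3167 [ -23.46612692   -0.67259845  -20.66104413   71.59867033    4.06391948
 -162.69978947] [ 0.44500019 -0.10036565  0.23136857] [[-0.75680515  0.00287832 -0.6536342 ]
 [ 0.65191156  0.07600946 -0.75447589]
 [ 0.04751076 -0.99710294 -0.05940076]]
```

Request:
send_rows(commands=[[[0.013, 0.0015, -0.015, 0], [0.013, 0.0015, -0.015, 0], [0.013, 0.0015, -0.015, 0]]])

```text
time_s: 7.57
eef_pos: [0.4453, -0.0402, 0.2314]
orientation: [[-0.752, 0.003, -0.659], [0.657, 0.076, -0.75], [0.048, -0.997, -0.059]]
force: [-0.5, 0.6, -0.1]
opening: 0.0853
```

Request:
send_rows(commands=[[[0, 0, 0, -0.1], [0, 0, 0, -0.1], [0, 0, 0, -0.1], [0, 0, 0, -0.1], [0, 0, 0, -0.1]]])

```text
time_s: 7.98
eef_pos: [0.4493, -0.0257, 0.2314]
orientation: [[-0.971, 0.001, -0.238], [0.238, 0.062, -0.969], [0.013, -0.998, -0.06]]
force: [0.9, 0.2, -0.1]
opening: 0.0852
```

Request:
send_rows(commands=[[[0, 0, 0, -0.1]]])

```text
time_s: 8.07
eef_pos: [0.454, -0.0006, 0.2315]
orientation: [[-0.985, 0.0, -0.172], [0.172, 0.043, -0.984], [0.007, -0.999, -0.042]]
force: [1.0, -0.5, -0.4]
opening: 0.0854
```

```bash
python3 -c "
from h import *
s=get_state();print(s['time_s'],s['qpos'],s['eef_pos'],s['orientation'])"
```

```text
8.0667 [  -9.81345262   -1.63402198  -21.51001278   70.51719984    2.41044504
 -179.91650773] [ 0.45397869 -0.00063863  0.23148139] [[-9.85095096e-01  4.12343928e-04 -1.72010124e-01]
 [ 1.71871217e-01  4.26110014e-02 -9.84197433e-01]
 [ 6.92369579e-03 -9.99091654e-01 -4.20467585e-02]]
```

Request:
send_rows(commands=[[[0, 0, 0, -0.1], [0, 0, 0, -0.1], [0, 0, 0, -0.025]]])

```text
time_s: 8.32
eef_pos: [0.457, 0.0595, 0.2315]
orientation: [[-1.0, -0.001, -0.013], [0.013, 0.002, -1.0], [0.001, -1.0, -0.002]]
force: [-0.1, -1.0, 1.1]
opening: 0.0855
```

Request:
send_rows(commands=[[[0, 0, 0, 0]]])

```text
time_s: 8.4
eef_pos: [0.457, 0.0583, 0.2314]
orientation: [[-1.0, -0.001, -0.015], [0.015, 0.001, -1.0], [0.002, -1.0, -0.001]]
force: [0.1, 0.0, -0.3]
opening: 0.0855
```

```bash
python3 -c "
from h import *
s=get_state();print(s['time_s'],s['qpos'],s['eef_pos'],s['orientation'])"
```

```text
8.4 [-8.07499452e-01 -9.48413709e-01 -2.08242994e+01  7.02103416e+01
  4.89478143e-02 -1.79943624e+02] [0.45697636 0.05831437 0.2313637 ] [[-9.99885204e-01 -1.49275976e-03 -1.50781750e-02]
 [ 1.50768793e-02  8.75424907e-04 -9.99885954e-01]
 [ 1.50578932e-03 -9.99998503e-01 -8.52818253e-04]]
```

Request:
send_rows(commands=[[[0.0008, 0, -0.038, 0], [0.0008, 0, -0.038, 0], [0.0008, 0, -0.038, 0], [0.0008, 0, -0.038, 0], [0.0008, 0, -0.038, 0]]])

```text
time_s: 8.82
eef_pos: [0.4569, 0.2473, 0.2316]
orientation: [[-1.0, -0.001, -0.021], [0.021, 0.0, -1.0], [0.001, -1.0, -0.0]]
force: [0.8, -0.8, 0.6]
opening: 0.0852
```

Request:
send_rows(commands=[[[0, 0, 0, 0.077], [0, 0, 0, 0.077], [0, 0, 0, 0.077], [0, 0, 0, 0.077], [0, 0, 0, 0]]])

```text
time_s: 9.23
eef_pos: [0.457, 0.2458, 0.2314]
orientation: [[-0.946, -0.002, -0.324], [0.324, 0.0, -0.946], [0.002, -1.0, 0.0]]
force: [-0.0, 0.4, 0.3]
opening: 0.0856
```

Run:
```python
from h import *
s=get_state();a=camera("wrist")
print(s['time_s'],s['qpos'],s['eef_pos'],s['orientation'])
cv2.imwrite("pics/w1.png",cv2.cvtColor(a,4))
g=cut_out("jar","wrist");print([(r["conf"],r["pixel"]) for r in g])
```

```text
9.2333 [ 2.11031074e+01  5.12841122e+00 -1.44871031e+01  7.04662874e+01
  5.56217567e-02 -1.40015052e+02] [0.45704838 0.24582851 0.23136248] [[-9.46186307e-01 -1.68148433e-03 -3.23618055e-01]
 [ 3.23617864e-01  3.91633883e-04 -9.46187785e-01]
 [ 1.71773973e-03 -9.99998510e-01  1.73599749e-04]]
[(0.6, [197.6, 275.2])]
```

View pics/w1.png

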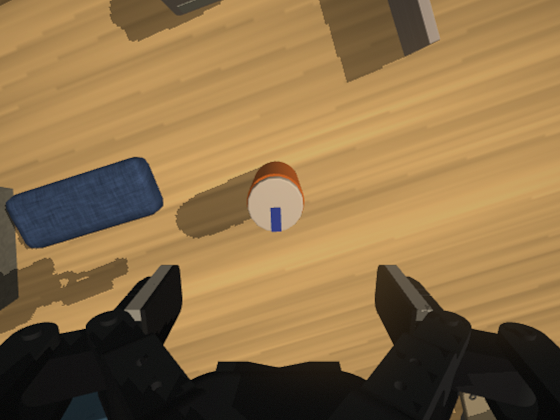

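The wrist view shows the cap at about (204,276) between the open fingers. The stripe points straight down the image, which is tool +x.

```bash
cat >> h.py <<'E'
def cap(name,roi):
    a=camera(name).astype(int);m=np.zeros(a.shape[:2],bool);r0,r1,c0,c1=roi;m[r0:r1,c0:c1]=1
    R,G,B=a[...,0],a[...,1],a[...,2]
    bl=m&(B>R+40)&(B>90);w=m&(a.min(2)>120)&(abs(R-B)<50)
    k,l,st,_=cv2.connectedComponentsWithStats((w|bl).astype(np.uint8));i=1+np.argmax(st[1:,4])
    q=np.argwhere(l==i);hull=cv2.convexHull(q.astype(np.int32));(e0,ax,_)=cv2.fitEllipse(hull)
    C=ray(name,e0,.1);q=np.argwhere(bl&(l==i))
    P=np.array([ray(name,p,.1) for p in q]);u=np.linalg.svd(P[:,:2]-P[:,:2].mean(0))[2][0];d=P.mean(0)-C
    u*=np.sign(u@d[:2]);print("cap",e0,ax,C,"stripe yaw",np.degrees(np.arctan2(u[1],u[0])),"by centroid",np.degrees(np.arctan2(d[1],d[0])),len(q));return a
E
python3 - <<'E'
from h import *
cap("wrist",(150,240,240,310));cap("top",(262,295,184,215))
E
```

```text
cap (218.17405700683594, 275.21844482421875) (18.157350540161133, 28.41486358642578) [0.44469745 0.25356056 0.1       ] stripe yaw 163.68175569177205 by centroid -179.922781790232 221Traceback (most recent call last):
  File "<stdin>", line 2, in <module>
  File "h.py", line 13, in cap
    k,l,st,_=cv2.connectedComponentsWithStats((w|bl).astype(np.uint8));i=1+np.argmax(st[1:,4])
                                                                           ~~~~~~~~~^^^^^^^^^^
    return _wrapfunc(a, 'argmax', axis=axis, out=out, **kwds)
    return bound(*args, **kwds)
ValueError: attempt to get argmax of an empty sequence
```

```bash
sed -i 's/w=m&(a.min(2)>120)&(abs(R-B)<50)/w=m\&(B>.72*R)\&(R>110)/' h.py
python3 - <<'E'
from h import *
a=cap("wrist",(150,240,240,310));print(a[195,276],a[204,262],a[172,276],a[204,310],a[225,276])
cap("top",(262,295,184,215))
E
```

```text
cap (203.58111572265625, 275.2574462890625) (53.6431884765625, 54.56818389892578) [0.45703724 0.24956381 0.1       ] stripe yaw 162.56541497911226 by centroid 163.05629105223235 221
[196 173 146] [194 171 143] [126  67  29] [179 140  87] [ 54  63 126]Traceback (most recent call last):
  File "<stdin>", line 3, in <module>
  File "h.py", line 16, in cap
    P=np.array([ray(name,p,.1) for p in q]);u=np.linalg.svd(P[:,:2]-P[:,:2].mean(0))[2][0];d=P.mean(0)-C
                                                            ~^^^^^^
IndexError: too many indices for array: array is 1-dimensional, but 2 were indexed
```

Request:
send_rows(commands=[[[0.0012, 0, -0.0035, -0.03], [0, 0.035, 0, 0], [0, 0.035, 0, 0], [0, 0.03, 0, 0], [0, 0, 0, 0]]])

```text
time_s: 9.95
eef_pos: [0.4513, 0.2488, 0.1254]
orientation: [[-0.957, -0.013, -0.291], [0.291, -0.004, -0.957], [0.011, -1.0, 0.007]]
force: [-2.1, -0.1, -0.2]
opening: 0.0856
```

Request:
send_rows(commands=[[[0, 0.025, 0, 0], [0, 0.025, 0, 0], [0, 0.0215, 0, 0], [0, 0, 0, 0], [0, 0, 0, 0]]])

```text
time_s: 10.37
eef_pos: [0.456, 0.2507, 0.0603]
orientation: [[-0.957, -0.003, -0.291], [0.291, 0.0, -0.957], [0.003, -1.0, 0.001]]
force: [0.2, 0.1, -0.6]
opening: 0.0853
```

Request:
send_rows(commands=[[[0, 0, 0, 0], [0, 0, 0, 0], [0, 0, 0, 0], [0, 0, 0, 0], [0, 0, 0, 0]]], grip=1)

```text
time_s: 10.78
eef_pos: [0.4584, 0.2514, 0.0623]
orientation: [[-0.956, 0.003, -0.292], [0.292, 0.002, -0.956], [-0.002, -1.0, -0.003]]
force: [-0.5, -0.7, 6.7]
opening: 0.0507
```

Request:
send_rows(commands=[[[0, 0, 0, 0], [0, 0, 0, 0], [0, 0, 0, 0], [0, 0, 0, 0], [0, 0, 0, 0]]])

```text
time_s: 11.2
eef_pos: [0.4584, 0.2514, 0.0623]
orientation: [[-0.956, 0.003, -0.292], [0.292, 0.002, -0.956], [-0.002, -1.0, -0.003]]
force: [0.3, -0.6, 6.8]
opening: 0.0503
```

Run:
```python
from h import *
s=get_state();a=camera("wrist")
print(s['time_s'],s['qpos'],s['eef_pos'],s['orientation'],s['force'],s['opening'])
b=camera("scene")
o=np.zeros((420,800,3),np.uint8);o[:,:400]=a[:,80:480];o[:,400:]=cv2.resize(b[100:268,280:440],(400,420))
cv2.imwrite("pics/w2.png",cv2.cvtColor(o,4))
```

```text
11.2 [ 2.16208595e+01  1.41466543e+01 -2.60915712e+01  4.95770694e+01
  5.85595175e-02 -1.41405034e+02] [0.45835874 0.25137179 0.06229836] [[-0.9564348   0.0026203  -0.29193424]
 [ 0.29193993  0.00213796 -0.95643427]
 [-0.001882   -0.99999428 -0.00280979]] [ 0.33936636 -0.61393065  6.80738858] 0.05034927077380789
```

View pics/w2.png

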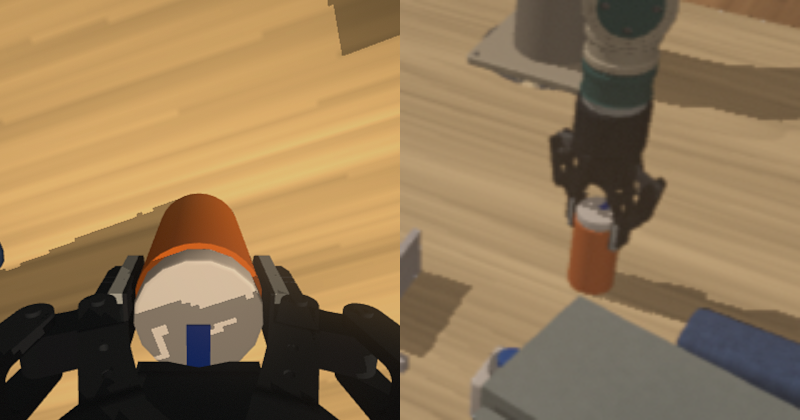

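Request:
send_rows(commands=[[[0, -0.004, 0, 0], [0, -0.004, 0, 0], [0, -0.002, 0, 0], [0, 0, 0, 0]]])

```text
time_s: 11.63
eef_pos: [0.4566, 0.2508, 0.0705]
orientation: [[-0.956, -0.001, -0.292], [0.292, 0.001, -0.956], [0.001, -1.0, -0.001]]
force: [0.4, -0.4, -1.7]
opening: 0.0506
```

Request:
send_rows(commands=[[[-0.0072, 0, 0.023, 0], [-0.0072, 0, 0.023, 0], [-0.0072, 0, 0.023, 0], [-0.0072, 0, 0.023, 0], [-0.0072, 0, 0.023, 0]]])

```text
time_s: 12.05
eef_pos: [0.4566, 0.1292, 0.0696]
orientation: [[-0.957, -0.002, -0.292], [0.292, 0.001, -0.957], [0.002, -1.0, -0.0]]
force: [1.1, 0.0, -1.8]
opening: 0.0505
```

Request:
send_rows(commands=[[[-0.0072, 0, 0.023, 0], [-0.0072, 0, 0.023, 0], [-0.0072, 0, 0.023, 0], [-0.0072, 0, 0.023, 0], [-0.0072, 0, 0.023, 0]]])

```text
time_s: 12.47
eef_pos: [0.4575, 0.0086, 0.0696]
orientation: [[-0.956, -0.002, -0.292], [0.292, 0.001, -0.956], [0.002, -1.0, -0.0]]
force: [0.9, -0.3, -1.1]
opening: 0.0501
```

Request:
send_rows(commands=[[[0, 0, 0, 0.05], [0, 0, 0, 0.1], [0, 0, 0, 0.11], [0, 0, 0, 0.11], [0, 0, 0, 0.11]]])

```text
time_s: 12.88
eef_pos: [0.4576, 0.0096, 0.0694]
orientation: [[-0.709, -0.002, -0.705], [0.705, 0.001, -0.709], [0.002, -1.0, 0.001]]
force: [-0.4, 0.2, -1.8]
opening: 0.0502
```

Request:
send_rows(commands=[[[0, 0, 0, 0.11], [0, 0, 0, 0.11], [0, 0, 0, 0.11], [0, 0, 0, 0.11], [0, 0, 0, 0.11]]])

```text
time_s: 13.3
eef_pos: [0.4576, 0.0097, 0.0695]
orientation: [[-0.237, -0.002, -0.972], [0.972, 0.001, -0.237], [0.001, -1.0, 0.002]]
force: [-0.0, 0.5, -1.8]
opening: 0.0508
```

Request:
send_rows(commands=[[[0, 0, 0, 0.11], [0, 0, 0, 0.11], [0, 0, 0, 0.11], [0, 0, 0, 0.11], [0, 0, 0, 0.11]]])

```text
time_s: 13.72
eef_pos: [0.4576, 0.0097, 0.0695]
orientation: [[0.306, -0.002, -0.952], [0.952, 0.001, 0.306], [0.0, -1.0, 0.003]]
force: [0.4, -0.1, -1.6]
opening: 0.0504
```

Request:
send_rows(commands=[[[0, 0, 0, 0.11], [0, 0, 0, 0.11], [0, 0, 0, 0.11], [0, 0, 0, 0.11], [0, 0, 0, 0.11]]])

```text
time_s: 14.13
eef_pos: [0.4576, 0.0097, 0.0695]
orientation: [[0.758, -0.002, -0.652], [0.652, 0.001, 0.758], [-0.001, -1.0, 0.002]]
force: [-0.4, 0.5, -1.3]
opening: 0.0504
```

Request:
send_rows(commands=[[[0, 0, 0, 0.11], [0, 0, 0, 0.11], [0, 0, 0, 0.11], [0, 0, 0, 0.11], [0, 0, 0, 0.09]]])

```text
time_s: 14.55
eef_pos: [0.4576, 0.0097, 0.0695]
orientation: [[0.984, -0.002, -0.179], [0.179, 0.001, 0.984], [-0.002, -1.0, 0.001]]
force: [0.6, -0.4, -1.6]
opening: 0.0505
```

Request:
send_rows(commands=[[[0, 0, 0, 0.05], [0, 0, 0, 0], [0, 0, 0, 0]]])

```text
time_s: 14.8
eef_pos: [0.4577, 0.0097, 0.0695]
orientation: [[0.991, -0.002, -0.136], [0.136, 0.001, 0.991], [-0.002, -1.0, 0.001]]
force: [1.0, 0.1, -0.8]
opening: 0.0498
```

Run:
```python
from h import *
s=get_state();a=camera("wrist")
print(s['time_s'],s['qpos'],s['eef_pos'],s['orientation'],s['force'],s['opening'])
cv2.imwrite("pics/w3.png",cv2.cvtColor(a,4))
```

```text
14.8 [-6.90771974e+00  7.77273877e+00 -3.31195307e+01  4.92369280e+01
  3.58644762e-02 -1.47368016e+01] [0.45771247 0.00970336 0.06952809] [[ 9.90676737e-01 -2.16326678e-03 -1.36216459e-01]
 [ 1.36218637e-01  8.92609865e-04  9.90678397e-01]
 [-2.02151351e-03 -9.99997262e-01  1.17896508e-03]] [ 0.95203222  0.06412745 -0.81298209] 0.04984531646128362
```

View pics/w3.png

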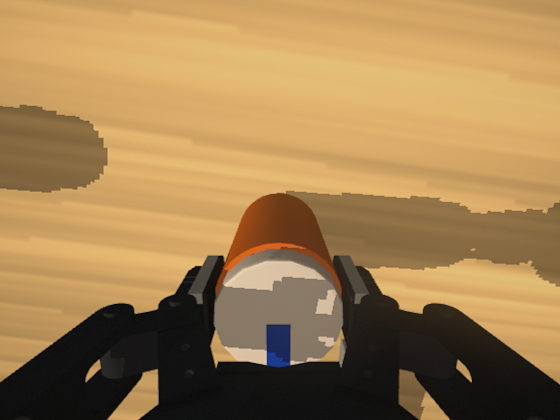

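The wrist view shows the jar held squarely, with the stripe at (345,278) pointing along tool +x. Next I'll refine the window yaw from edges in the first top picture.

Run:
```python
from h import *
b=cv2.cvtColor(cv2.imread("pics/t0.png"),cv2.COLOR_BGR2RGB).astype(float)
g=cv2.GaussianBlur(b.mean(2),(0,0),.7)
yw=lambda v:np.degrees(np.arctan2(v[1],v[0]))
def edge(rows,cols,vert,z):
    # subpixel gradient peak along each scan line, robust line fit
    P=[]
    for i in (rows if vert else cols):
        line=g[i,cols] if vert else g[rows,i]
        d=np.abs(np.gradient(line));k=d[1:-1].argmax()+1;den=d[k-1]-2*d[k]+d[k+1]
        k=k+.5*(d[k-1]-d[k+1])/den;P.append((i,cols[0]+k) if vert else (rows[0]+k,i))
    P=np.array(P);vx,vy,x0,y0=cv2.fitLine(P.astype(np.float32),cv2.DIST_HUBER,0,.01,.01).ravel()
    r=np.abs((P-[x0,y0])@[-vy,vx]);t=(P-[x0,y0])@[vx,vy]
    A=ray("top",(x0+t.min()*vx,y0+t.min()*vy),z);B=ray("top",(x0+t.max()*vx,y0+t.max()*vy),z)
    print(vert,"rms",r.mean().round(2),A.round(4),B.round(4),"yaw",yw(B-A).round(2))
ar=np.arange
edge(ar(196,240),ar(271,279),True,.06)      # fence outer (left) edge, top or shadow
edge(ar(218,240),ar(277,285),True,.06)      # fence inner edge in front
edge(ar(192,212),ar(307,315),True,.06)      # reader right side
edge(ar(209,217),ar(284,309),False,.06)     # front top edge
edge(ar(184,193),ar(284,309),False,.06)     # back top edge
```

```text
True rms 0.21 [0.6482 0.0879 0.06  ] [0.5486 0.079  0.06  ] yaw -174.89
True rms 1.84 [0.5946 0.0698 0.06  ] [0.5367 0.105  0.06  ] yaw 148.71
True rms 1.07 [0.6605 0.0027 0.06  ] [ 6.155e-01 -2.000e-04  6.000e-02] yaw -176.26
False rms 0.09 [0.6118 0.0097 0.06  ] [0.6065 0.065  0.06  ] yaw 95.5
False rms 0.62 [0.6663 0.0666 0.06  ] [0.6664 0.011  0.06  ] yaw -89.95
```

Request:
send_rows(commands=[[[0, 0, 0, 0.046], [0, 0, 0, 0]]])

```text
time_s: 15.02
eef_pos: [0.4579, 0.0097, 0.0696]
orientation: [[0.996, -0.002, -0.089], [0.089, 0.001, 0.996], [-0.002, -1.0, 0.001]]
force: [-0.1, 0.3, -1.0]
opening: 0.0504
```

Request:
send_rows(commands=[[[0.011, 0, 0.0015, 0], [0.024, 0, 0.003, 0], [0.03, 0, 0.004, 0], [0.03, 0, 0.004, 0], [0.015, 0, 0.002, 0]]])

```text
time_s: 15.43
eef_pos: [0.5716, 0.0346, 0.0701]
orientation: [[0.996, 0.004, -0.091], [0.091, 0.001, 0.996], [0.004, -1.0, 0.001]]
force: [1.0, -0.0, -1.6]
opening: 0.0502
```

Request:
send_rows(commands=[[[0, 0, 0, 0], [0, 0.004, 0, 0], [0, 0.003, 0, 0], [0, 0.001, 0, 0], [0, 0, 0, 0]]])

```text
time_s: 15.85
eef_pos: [0.5657, 0.034, 0.0624]
orientation: [[0.996, -0.001, -0.09], [0.09, 0.001, 0.996], [-0.001, -1.0, 0.001]]
force: [-0.4, -0.5, 5.1]
opening: 0.0504
```

Run:
```python
from h import *
s=get_state()
print(s['time_s'],s['qpos'],s['eef_pos'],s['orientation'],s['force'],s['wrist_torque'])
a=camera("scene");b=camera("top")
o=np.zeros((480,800,3),np.uint8);o[:,:400]=cv2.resize(a[110:254,210:330],(400,480),interpolation=2);o[:,400:]=cv2.resize(b[170:266,250:330],(400,480),interpolation=2)
cv2.imwrite("pics/c4.png",cv2.cvtColor(o,4))
```

```text
15.85 [ -3.13112093  18.24059911 -20.3748115   51.47041497   0.07058755
  -8.26634172] [0.56567841 0.03401151 0.06235764] [[ 0.99598538 -0.00142841 -0.08950462]
 [ 0.0895065   0.00131196  0.99598537]
 [-0.00130525 -0.99999812  0.00143455]] [-0.39948792 -0.45858552  5.12143229] [0.19892737 0.17206512 0.07277734]
```

View pics/c4.png

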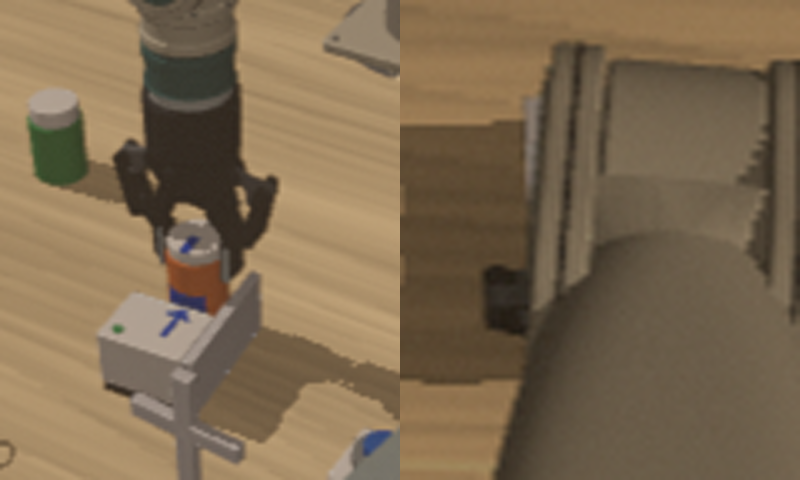

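The scene view shows the jar upright before the reader, label towards the window, with the finger above the fence. The jar presses the table with 5 N, so I'll ease that and then approach in x.

Request:
send_rows(commands=[[[0, -0.0012, 0, 0], [0.004, 0, 0.003, 0], [0.003, 0, 0.003, 0], [0.002, 0, 0.002, 0], [0, 0, 0, 0]]])

```text
time_s: 16.37
eef_pos: [0.5748, 0.0433, 0.0624]
orientation: [[0.996, -0.002, -0.09], [0.09, 0.001, 0.996], [-0.002, -1.0, 0.002]]
force: [0.1, -0.1, 0.6]
opening: 0.0504
```

Request:
send_rows(commands=[[[0.002, 0, 0.001, 0], [0.001, 0, 0.001, 0], [0, 0, 0, 0]]])

```text
time_s: 16.62
eef_pos: [0.5774, 0.0452, 0.0624]
orientation: [[0.996, -0.002, -0.089], [0.089, 0.001, 0.996], [-0.002, -1.0, 0.001]]
force: [0.4, -0.1, -0.1]
opening: 0.0505
```

Request:
send_rows(commands=[[[0.001, 0, 0, 0], [0.001, 0, 0, 0], [0, 0, 0, 0]]])

```text
time_s: 16.87
eef_pos: [0.5793, 0.0451, 0.0625]
orientation: [[0.996, -0.002, -0.089], [0.089, 0.001, 0.996], [-0.002, -1.0, 0.001]]
force: [-0.5, -0.6, -1.6]
opening: 0.0505
```

Request:
send_rows(commands=[[[0.001, 0, 0, 0], [0.001, 0, 0, 0], [0, 0, 0, 0]]])

```text
time_s: 17.12
eef_pos: [0.5795, 0.0451, 0.0625]
orientation: [[0.996, -0.005, -0.089], [0.089, 0.0, 0.996], [-0.005, -1.0, 0.001]]
force: [-4.7, -1.0, 3.1]
opening: 0.0503
```

Request:
send_rows(commands=[[[0, 0, 0.001, 0], [0, 0, 0, 0]]])

```text
time_s: 17.28
eef_pos: [0.5795, 0.0453, 0.0624]
orientation: [[0.996, -0.005, -0.088], [0.088, -0.002, 0.996], [-0.005, -1.0, -0.001]]
force: [-4.3, -2.7, 2.4]
opening: 0.0504
```

Request:
send_rows(commands=[[[0.0008, 0, 0.001, 0], [0, 0, 0.0006, 0], [0, 0, 0, 0]]])

```text
time_s: 17.53
eef_pos: [0.5795, 0.0459, 0.0625]
orientation: [[0.996, -0.006, -0.088], [0.088, -0.004, 0.996], [-0.007, -1.0, -0.004]]
force: [-5.8, -5.2, 4.6]
opening: 0.0501
```

Request:
send_rows(commands=[[[0.0006, 0, 0.0004, 0], [0, 0, 0, 0], [0, 0, 0, 0]]])

```text
time_s: 17.78
eef_pos: [0.5795, 0.0459, 0.0625]
orientation: [[0.996, -0.007, -0.087], [0.087, -0.005, 0.996], [-0.008, -1.0, -0.004]]
force: [-7.0, -6.0, 5.3]
opening: 0.0503
```

Request:
send_rows(commands=[[[0.0006, 0, 0.0008, 0], [0.0003, 0, 0.0006, 0], [0, 0, 0, 0]]])

```text
time_s: 18.03
eef_pos: [0.5796, 0.0461, 0.0626]
orientation: [[0.996, -0.009, -0.087], [0.087, -0.008, 0.996], [-0.01, -1.0, -0.008]]
force: [-9.7, -9.2, 6.9]
opening: 0.0503
```

Request:
send_rows(commands=[[[0, 0, 0.0002, 0], [0, 0, 0, 0], [0, 0, 0, 0], [0, 0, 0, 0], [0, 0, 0, 0]]])

```text
time_s: 18.45
eef_pos: [0.5796, 0.0461, 0.0626]
orientation: [[0.996, -0.009, -0.087], [0.087, -0.008, 0.996], [-0.009, -1.0, -0.008]]
force: [-8.4, -10.1, 7.4]
opening: 0.0504
```

Request:
send_rows(commands=[[[0, 0, 0, 0], [0, 0, 0, 0], [0, 0, 0, 0], [0, 0, 0, 0], [0, 0, 0, 0]]])

```text
time_s: 18.87
eef_pos: [0.5796, 0.0461, 0.0626]
orientation: [[0.996, -0.009, -0.087], [0.087, -0.008, 0.996], [-0.009, -1.0, -0.008]]
force: [-10.1, -9.5, 6.9]
opening: 0.05
```

Request:
send_rows(commands=[[[-0.0012, 0, -0.0015, 0], [-0.0012, 0, -0.0012, 0], [0, 0, 0, 0]]])

```text
time_s: 19.12
eef_pos: [0.5795, 0.0458, 0.0625]
orientation: [[0.996, -0.004, -0.088], [0.088, -0.002, 0.996], [-0.004, -1.0, -0.001]]
force: [-5.1, -3.8, 2.4]
opening: 0.05
```

Request:
send_rows(commands=[[[-0.0012, 0, -0.001, 0], [0, 0, 0, 0], [0, 0, 0, 0]]])

```text
time_s: 19.37
eef_pos: [0.5795, 0.0458, 0.0625]
orientation: [[0.996, -0.003, -0.089], [0.089, 0.0, 0.996], [-0.003, -1.0, 0.0]]
force: [-3.3, -3.2, 0.9]
opening: 0.0504
```

Request:
send_rows(commands=[[[0, 0, 0, 0], [0, 0, 0, 0], [0, 0, 0, 0], [0, 0, 0, 0]]], grip=-0.5)

```text
time_s: 19.7
eef_pos: [0.5812, 0.0464, 0.0633]
orientation: [[0.996, 0.001, -0.089], [0.089, 0.001, 0.996], [0.001, -1.0, 0.001]]
force: [-0.4, 0.1, -0.8]
opening: 0.0639
```

Run:
```python
from h import *
s=get_state();a=camera("wrist")
print(s['time_s'],s['eef_pos'],s['force'],s['opening'])
cv2.imwrite("pics/w5.png",cv2.cvtColor(a,4))
```

```text
19.7 [0.58121289 0.04641991 0.06330468] [-0.44844058  0.05172172 -0.84511634] 0.06388932816630384
```

View pics/w5.png

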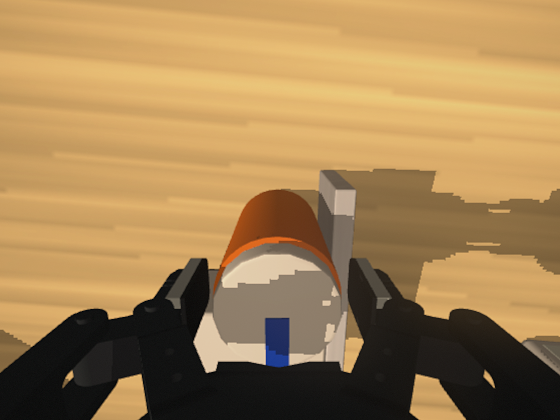

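The wrist view shows the fingers clear of the cap, the jar standing by the fence at (215,340), and the stripe straight along tool x. I'll rise and look from above.

Request:
send_rows(commands=[[[0, 0, 0, 0], [0, -0.015, 0, 0], [0, -0.03, 0, 0], [0, -0.035, 0, 0], [0, -0.035, 0, 0]]])

```text
time_s: 20.17
eef_pos: [0.5793, 0.0461, 0.1782]
orientation: [[0.996, -0.004, -0.089], [0.089, 0.001, 0.996], [-0.003, -1.0, 0.001]]
force: [1.0, 0.2, 0.1]
opening: 0.0639
```

Request:
send_rows(commands=[[[0, -0.035, 0, 0], [0, -0.035, 0, 0], [0.015, -0.02, 0, 0], [0.025, 0, 0, 0], [0.025, 0, 0, 0]]])

```text
time_s: 20.58
eef_pos: [0.647, 0.0519, 0.2712]
orientation: [[0.996, 0.004, -0.089], [0.089, 0.001, 0.996], [0.005, -1.0, 0.0]]
force: [0.1, -0.4, -0.6]
opening: 0.0639
```

Request:
send_rows(commands=[[[0.02, 0, 0, 0], [0, 0, 0, 0], [0, 0, 0, 0], [0, 0, 0, 0]]])

```text
time_s: 20.92
eef_pos: [0.6643, 0.0535, 0.2672]
orientation: [[0.996, -0.003, -0.089], [0.089, 0.001, 0.996], [-0.003, -1.0, 0.001]]
force: [0.6, -0.2, -0.2]
opening: 0.0638
```

Run:
```python
from h import *
s=get_state();a=camera("wrist")
print(s['time_s'],s['eef_pos'],s['orientation'],s['force'],s['opening'])
cv2.imwrite("pics/w6.png",cv2.cvtColor(a,4))
```

```text
20.9167 [0.66431535 0.05354939 0.26718199] [[ 9.96010979e-01 -3.01983196e-03 -8.91796526e-02]
 [ 8.91828620e-02  9.45057669e-04  9.96014821e-01]
 [-2.92351748e-03 -9.99994994e-01  1.21060507e-03]] [ 0.57303134 -0.23595457 -0.20394634] 0.06384000884072383
```

View pics/w6.png

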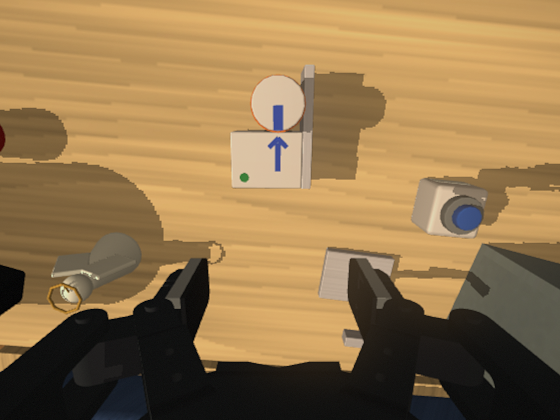

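The wrist view shows the jar cap at (104,277), the reader top at (160,270), the fence at column 307, and the stripe lining up with the arrow. Next I'll measure the angles and gaps.

Run:
```python
from h import *
a=cap("wrist",(65,133,245,304))
b=camera("wrist").astype(float);g=cv2.GaussianBlur(b.mean(2),(0,0),.8)
yw=lambda v:np.degrees(np.arctan2(v[1],v[0]))
def edge(rows,cols,vert,z,n):
    P=[]
    for i in (rows if vert else cols):
        line=g[i,cols] if vert else g[rows,i]
        d=np.abs(np.gradient(line));k=d[1:-1].argmax()+1;k=k+.5*(d[k-1]-d[k+1])/(d[k-1]-2*d[k]+d[k+1]);P.append((i,cols[0]+k) if vert else (rows[0]+k,i))
    P=np.array(P);vx,vy,x0,y0=cv2.fitLine(P.astype(np.float32),cv2.DIST_HUBER,0,.01,.01).ravel()
    r=np.abs((P-[x0,y0])@[-vy,vx]);t=(P-[x0,y0])@[vx,vy]
    A=ray("wrist",(x0+t.min()*vx,y0+t.min()*vy),z);B=ray("wrist",(x0+t.max()*vx,y0+t.max()*vy),z)
    print(n,"rms",r.mean().round(2),A.round(4),B.round(4),"yaw",((yw(B-A)+45)%90-45).round(2))
ar=np.arange
edge(ar(126,137),ar(234,255),False,.06,"front")
edge(ar(182,193),ar(236,300),False,.06,"back")
edge(ar(140,180),ar(228,237),True,.06,"right side")
edge(ar(70,120),ar(309,318),True,.06,"fence outer top")
edge(ar(135,184),ar(307,317),True,.06,"fence outer top b")
m=(b[...,2]>b[...,0]+40)&(b[...,2]>90);m[:134]=0;m[175:]=0;m[:,:260]=0;m[:,296:]=0
P=np.array([ray("wrist",p,.06) for p in np.argwhere(m)])[:,:2];print("arrow",yw(np.linalg.svd(P-P.mean(0))[2][0])%180,len(P))
```

```text
cap (102.83323669433594, 277.5745544433594) (51.73710250854492, 54.90989685058594) [0.58086257 0.04645199 0.1       ] stripe yaw 7.307660363475226 by centroid 5.636434339693232 230
front rms 0.03 [0.6102 0.0244 0.06  ] [0.6122 0.0037 0.06  ] yaw 5.51
back rms 0.47 [0.6695 0.009  0.06  ] [0.6637 0.0772 0.06  ] yaw 4.85
right side rms 0.21 [ 0.6203 -0.      0.06  ] [0.6614 0.0032 0.06  ] yaw 4.45
fence outer top rms 0.14 [0.5452 0.0789 0.06  ] [0.5917 0.0829 0.06  ] yaw 5.02
fence outer top b rms 0.16 [0.6077 0.0843 0.06  ] [0.6582 0.0884 0.06  ] yaw 4.63
arrow 3.6751049197143018 248
```

Run:
```python
from h import *
yw=lambda v:np.degrees(np.arctan2(v[1],v[0]))
res={}
for k in range(2):
  b=camera("wrist").astype(float);g=b[...,0]
  for n,c0,c1 in(("L",268,278),("R",278,288)):
    P=[]
    for i in range(109,127):
        l=cv2.GaussianBlur(g[i:i+1],(0,0),.7)[0,c0:c1];d=np.abs(np.gradient(l));j=d[1:-1].argmax()+1
        P.append(ray("wrist",(i,c0+j+.5*(d[j-1]-d[j+1])/(d[j-1]-2*d[j]+d[j+1])),.1)[:2])
    vx,vy,x0,y0=cv2.fitLine(np.array(P,np.float32),cv2.DIST_HUBER,0,.0001,.01).ravel();print(n,yw((vx,vy))%180,P[0],P[-1])
s=g[100:132,266:292].astype(int);print(s[::5])
d=look_for("jar_label","wrist");print([(r['conf'],r['pixel']) for r in d])
```

```text
L 5.642846 [0.58679439 0.04244483] [0.60157115 0.04401546]
R 5.376707 [0.58598536 0.05142576] [0.6007802  0.05280202]
L 4.9132204 [0.58691157 0.04276441] [0.60171767 0.04403006]
R 5.3624144 [0.58613097 0.05142813] [0.60092615 0.05282118]
[[220 219 219 219 219 219 219 219 219 219 219 219 218 218 219 218 218 219
  218 216 216 216 216 216 216 217]
 [219 219 219 219 219 220 214 178 146 149 149 149 150 150 149 147 150 187
  221 218 217 217 216 216 217 217]
 [219 220 219 219 219 221 207 143  57  64  65  67  67  65  64  62  95 176
  223 219 217 217 216 216 216 216]
 [219 220 219 219 219 221 207 144  58  64  65  64  65  66  64  61  94 176
  223 218 216 216 216 216 216 216]
 [220 219 219 219 220 221 207 142  57  63  64  64  65  64  64  60  94 176
  222 218 216 217 216 215 216 216]
 [220 219 219 218 219 221 206 142  56  63  65  65  64  65  64  61  93 176
  223 217 216 216 217 217 216 204]
 [ 88 151 188 186 184 185 181 163 137 130 127 117 124 124 118 134 149 173
  189 158 121 125 111  93  90 101]]
[]
```

```bash
python3 -c "
from h import *
s=get_state();print(s['time_s'],s['force'],s['qvel'].round(2));print(sign_off())"
```

```text
21.2167 [ 0.5509684   0.59055125 -0.21419198] [ 0.01  0.18  0.2  -0.13 -0.08  0.04]
the job is handed in; nothing more can be done
None
```

The jar now stands upright in the corner between the window face and the fence, with its label facing the window. I handed the job in at 21.2 s with the open gripper raised well clear.

**What I did:** I gripped the jar near its top, lifted it about 8 mm and turned it about 158°. Then I carried it round the end of the fence, set it down and pushed it into both faces. I held about 9–10 N on each face at once for roughly 0.8 s, with the highest reading about 10 N. I eased off to about 3 N on each face, opened the fingers and rose straight up.

**Last checks:**
- **Label angle:** The cap stripe measured 4.9–5.6°. The reader and fence edges measured 4.5–5.5°, so the label is square to within about 1°. The short arrow on the reader gave 3.7°, and a rougher whole-stripe fit gave 7.3°. I trusted the edge fits over both.
- **Fit against the faces:** The jar's axis measured about 27 mm from the window face and 25 mm from the fence, where flush is 26 mm. The 1 mm difference is within camera error, and the cap outline was clipped on the window side, so I relied on the contact forces at release.

**One slip:** While moving empty, I ran joint 6 into its range end, which tilted the tool about 4°. I removed the tilt before gripping the jar. No unexpected contact forces showed up, and no other object was touched as far as I could see.

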